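Gauge the buckle plate in its nest and hold it up to the inspection camera

TASK

Check the silver buckle plate in its nest: swing the toggle clamp down until its rubber foot presses on the plate's top edge, then swing it back past upright so that it stays open. Lift the plate out and hold it up to the inspection camera, its middle 100 mm in front of the lens on the line of sight, the side with the round raised setting squarely facing the lens (which looks 20 degrees down), top edge up and level from side to side. Finish still gripping it there, steady, in the air, and leave the other things on the bench where they are.

Things in the scene. Friction and masses are not known exactly. Their poses are not given: they have to be found in the camera images.
- plate: loose silver-coloured buckle plate, about 150 g, standing on edge in the nest: 44 mm wide (y), 46 mm tall (z), 10 mm thick (x). Its front, +x, has a round raised setting (26 mm across, 4 mm proud, centre 29 mm up); its back is plain. Origin: centre of its underside. In the nest its front looks to the nest's +x, towards the clamp hinge
- plate_mid (a point): the middle of the plate, 23 mm above its origin; axes as the plate's
- nest: checking nest, fixed: base plate 185 x 90 x 12 mm, x = -180 to 5 mm in its frame (origin on the bench near its rear, z up). At x = -140 two blocks, 30 wide in y, 12 high, leave a 13 mm slot along y, open-ended; the plate stands there on the base plate, its width along y, its ends some 7 mm past the blocks. Hinge cheeks at x = -65, up to 90 mm above the bench
- clamp (a joint): toggle clamp arm angle (rad): 0 = down, level, foot on the top edge of the plate; 1.57 = upright; 2.1 = leaning back on its stop. Starts open, 1.7 to 2.1. Moderately stiff hinge (0.1 N m): near or past upright the arm stays where it is left; from well below upright it falls by its own weight (0.29 kg)
- clamp_hinge (a point): the clamp's hinge axis (along the nest's y), 78 mm above the bench; axes as the nest's
- clamp_bar (a point): middle of the clamp's T-handle: a round steel bar, 12 mm thick, 120 mm long along the nest's y, 140 mm from the hinge at the end of the arm (14 mm wide). It sticks out 53 mm each side of the arm: pinch it there from above; it may turn between the fingers as the arm swings. This point's -x points from hinge to bar, which is the nest's -x when down
- clamp_foot (a point): the rubber foot under the clamp arm, 18 mm across, 75 mm from the hinge along the arm, its face 20 mm below the arm's centre line; this point is the centre of that face
- stand: the inspection camera's stand, fixed to the bench: grey foot 120 x 110 mm, 15 mm high, and a 360 mm steel column behind the camera; the camera looks to the stand's -x
- lens (a point): centre of the front glass of the inspection camera, a black 44 mm box with a dark round barrel 32 mm across and 38 mm long. It looks along this point's -x, 20 degrees (0.35 rad) below level; its height (about 0.2 to 0.29 m) differs from start to start, then stays; z is the camera's up, y level
- focus (a point): the point 100 mm in front of the lens on its line of sight, axes as the lens's: the plate's middle belongs here, with the plate's axes along these axes (front, +x, towards the lens)
- bangle: bystander: a brass ring 66 mm across, 12 mm high, lying flat; origin at the centre of its underside
- bench_block: bystander: a dark steel block 65 x 65 x 22 mm; origin at the centre of its underside
- punch: bystander: a small steel doming punch standing up, 26 mm across at the foot, 50 mm high; origin at the centre of its underside
- graver: bystander: a screwdriver-like graver with a wooden handle, lying near the robot
- tin: bystander: a round aluminium tin 60 mm across, 45 mm high; origin at the centre of its underside
- pumice: bystander: a dark wooden block 90 x 60 x 30 mm; origin at the centre of its underside
Things that resemble listed ones, but are neither listed nor needed, are in the scene too. Leave any turquoise look-alike of the plate alone. What is shaped like the nest but yellow is not meant.

How it is judged (in metres and radians):
On the way, in this order (a step that is already met when the one before it is completed fails the run):
1. the clamp is down and its foot presses on the plate in the nest (value of joint clamp below 0.08 rad and contact force between clamp and plate above 0.5 N), for 0.2 s.
2. the clamp is back past upright, the plate still in the nest (value of joint clamp above 1.55 rad and distance of plate from where it was at the start of the episode below 0.025 m), for 0.2 s.
At the end, for the whole second after the job is handed in: Plate gripped in the air, steady, touching neither nest nor stand: its middle within 20 mm of the point 100 mm before the lens, front facing the lens within 0.2 rad, top up and width level within 0.2 rad; clamp back past upright (over 1.55 rad) (distance between plate_mid and focus below 0.02 m and angle between the x axis of plate and the x axis of focus, either way round below 0.2 rad and angle between plate's own x axis and vertical below 1.45 rad and angle between plate's own z axis and vertical below 0.7 rad and angle between plate's own y axis and vertical between 1.37 and 1.77 rad and height (world z) of plate above 0.08 m and contact force between the fingers and plate above 1 N and contact force between plate and nest below 0.1 N and contact force between plate and stand below 0.1 N and linear speed of plate below 0.03 m/s and angular speed of plate below 0.3 rad/s and value of joint clamp above 1.55 rad); the arm keeps its last pose, push and grip.
It fails at once if a bystander is shoved more than 30 mm (distance of any of bangle, bench_block, punch, graver, tin, pumice from where it was at the start of the episode above 0.03 m).
It also fails if it takes over 67 s, if anything falls off the work surface, if the arm or the gripper's body presses on something with over 40 N, if the wrist force passes 120 N, or if a joint passes its speed limit or range.

ROBOT

A 6-joint arm with a two-finger parallel gripper is mounted at the origin on the work surface. World frame = base frame: x ahead of the robot, y to its left, z up, the work surface at z = 0. Lengths are in mm, angles in rad, forces in N, time in s.
With the tool pointing down it reaches from about 350 to 875 mm from the base axis. Payload 4.2 kg.
Tool frame: the origin (TCP) lies midway between the tips of the shut fingers; the grasp point (between the pads) lies 19 mm behind it; z points along the fingers, y is the line along which they close (so a half turn about z gives the same grasp; the last joint's range is limited). The gripper opens to 85 mm and grips with 20 to 120 N. Pads are 22 mm wide; open, the fingers measure 114 mm over their backs; the gripper's body (76 mm by 85 mm) begins 54 mm behind the grasp point. The pads swing forward as they close: fully open they stand 13 mm farther back than shut.
Start: joints at [1.605, 0.385, 0.008, 0, -1.194, -0.259], TCP at [139.288, 609.26, 231.312] pointing down, gripper open.
Joint ranges: [-3.14, 3.14], [-1.21, 2.06], [-1.07, 1.41], [-3.16, 2.05], [-2.99, -0.16], [-3.1, 3.1]. Speed limits (rad/s): [2.79, 2.79, 3.14, 3.14, 3.14, 3.14].

INTERFACE

Orientations are given as [roll, pitch, yaw] about the fixed x, y, z axes, in that order (R = Rz(yaw) Ry(pitch) Rx(roll)).
In Python, from cell import ctrl gives the robot as it stands.
- The arm moves only by the tool arm_command, never from a script. Its argument "targets" is one flat list of numbers, 4 for each row, row after row: the shift along the tool's x, y, z in units of 0.05 m (1.0 is 0.05 m), then the turn about the tool's z in units of 45 degrees (1.0 is 45 degrees). A call has 1 to 12 rows; each row shifts and turns the commanded pose from where the row before left it, along the tool's axes as they then stand; what a row does not reach is not made up. A row lasts 1/10 s, in which the tool goes at most 50 mm and 8.59 degrees, less where a joint would pass 70% of its speed; a pose out of reach is approached as far as the arm can. A call with a number of a shift or a turn outside -1 to 1 is refused whole. A call with a gripper value outside its range is refused whole. "claw" is the opening, from 0 (shut) to 1 (fully open), set as the call begins (left out, the last holds). The fingers move at their own pace and stop on an object; "newtons" is the grip in N (left out, the last holds). Time passes only in rows, so rows that do not move let the fingers close. It gives the time, the measured TCP pose, the force, the opening and the grip force at its end, in the units of the state.
- ctrl.observe(): the state, without advancing time (a new reading comes with each control period).
- ctrl.snapshot(name): name is "scene" or "side" or "wrist"; returns (picture, depth): 384x512x3 uint8, blue, green, red; 384x512 float32, mm along the optical axis (not along the pixel's ray), 0 where there is no reading.
- ctrl.get_calibration(name): a dict with "fovy" (degrees; the focal length in pixels is half the picture's height over the tangent of half this angle, whatever the lens; pixels are square), "cx", "cy" (the principal point, pixels), "extrinsics" (4x4, takes a point from world to camera coordinates). Camera axes: x right, y up, looking along -z (the intrinsics and any distortion apply to the point x, -y, -z); pixel columns grow to the right and rows downward; lengths in mm; the calibration is good to about 2 mm. The wrist camera is an equidistant fisheye: a pixel r from the principal point sees the ray r / f radians off the axis. A picture is of the moment at which its call begins: read the wrist's pose just before it. get_calibration takes no time and is no camera call; for the wrist camera it gives the pose at the moment of the call.
- ctrl.hand_in(): hands the job in; it is judged then, once.
The state is a dict: "t": time; "q": joint angles; "joint_velocities": joint speeds; "joint_torque": joint torques, N m; "tcp_pos": TCP position; "orientation": TCP orientation; "force": force on the tool from outside, world axes, zero at the start; "torque": the same for the moment, N m; "opening": opening from 0.0 (shut) to 1.0 (fully open); "finger_force": force on a finger pad.
Only numpy, scipy, OpenCV 4.12 (cv2) and the standard library are available. Lean on these libraries where they do the work, as an engineer would, in place of code of your own. Each camera call takes 0.05 s, during which the arm holds its last target. There are 200 camera calls.

## Working session

There is one attempt and no reset: what is moved stays moved. The work goes in short steps, Python scripts to look and compute and a tool call to move; the robot and the scene stay as the last step left them, time stands still between calls to the robot, and variables do not carry over. Pictures are saved under pics/ and viewed, at most 13 in all, crops included, and the job is handed in when it is done.

Besides the shell and the picture viewer there is one more tool, called after "Call:" as name(argument=value, ...) on one line, values as JSON. arm_command: Moves the arm, as the interface text tells. Shifts and turns lie within -1 to 1; 1 stands for 0.05 m of shift or 45 degrees of turn. Its arguments: {"type":"object","properties":{"targets":{"type":"array"},"claw":{"type":"number"},"newtons":{"type":"number"}},"required":["targets"]}

```bash
mkdir -p pics; cat > h.py <<'E'
import numpy as np, cv2
from cell import ctrl
from scipy.spatial.transform import Rotation as R
def snap(n):
    c=ctrl.get_calibration(n); p,d=ctrl.snapshot(n); return c,np.asarray(p),np.asarray(d)
def cloud(c,d):
    h,w=d.shape; f=h/2/np.tan(np.radians(c['fovy'])/2)
    u,v=np.meshgrid(np.arange(w)+.0,np.arange(h)+.0)
    P=np.stack([(u-c['cx'])/f*d,-(v-c['cy'])/f*d,-d],-1)
    T=np.linalg.inv(np.array(c['extrinsics'])); W=P@T[:3,:3].T+T[:3,3]; W[d==0]=np.nan; return W
def proj(c,X):
    T=np.array(c['extrinsics']); p=T[:3,:3]@X+T[:3,3]; f=192/np.tan(np.radians(c['fovy'])/2)
    return c['cx']+f*p[0]/-p[2], c['cy']+f*p[1]/p[2]
def state():
    s=ctrl.observe(); print({k:np.round(s[k],3).tolist() for k in ('t','q','tcp_pos','orientation','force','opening','finger_force')}); return s
E
python3 - <<'E'
from h import *
s=state()
ims=[]
for n in ('scene','side'):
    c,p,d=snap(n); cv2.imwrite(f'pics/{n}.png',p); np.savez(f'{n}.npz',p=p,d=d,**{k:c[k] for k in ('fovy','cx','cy','extrinsics')})
    print(n,c, (d==0).mean())
E
```

```text
{'t': 0.0, 'q': [1.605, 0.386, 0.007, -0.001, -1.194, -0.259], 'tcp_pos': [139.178, 608.685, 230.191], 'orientation': [3.139, -0.0, -0.225], 'force': [-0.138, -0.17, 0.51], 'opening': 1.001, 'finger_force': 0.0}
scene {'fovy': 55.627486274175496, 'cx': 253.50342998559373, 'cy': 188.6014387347014, 'extrinsics': array([[-1.17797092e-01,  9.93001004e-01, -8.53528700e-03,
         4.95121678e+01],
       [-5.60963952e-01, -5.94483898e-02,  8.25702933e-01,
         1.77976281e+02],
       [ 8.19416432e-01,  1.02053393e-01,  5.64040615e-01,
        -1.58534765e+03],
       [ 0.00000000e+00,  0.00000000e+00,  0.00000000e+00,
         1.00000000e+00]])} 0.003972371419270833
side {'fovy': 44.293889094204346, 'cx': 250.948728223174, 'cy': 195.14846083667936, 'extrinsics': array([[-8.92256449e-01, -4.51225975e-01,  1.65393167e-02,
         4.65725839e+02],
       [ 3.19089473e-01, -6.04206091e-01,  7.30148552e-01,
        -3.12927135e+02],
       [-3.19468836e-01,  6.56757276e-01,  6.83088240e-01,
        -1.41544800e+03],
       [ 0.00000000e+00,  0.00000000e+00,  0.00000000e+00,
         1.00000000e+00]])} 0.0103302001953125
```

```bash
python3 -c "
import cv2,numpy as np
a=cv2.imread('pics/scene.png');b=cv2.imread('pics/side.png')
cv2.imwrite('pics/a2.png',cv2.resize(a,(800,600),interpolation=cv2.INTER_CUBIC));cv2.imwrite('pics/b2.png',cv2.resize(b,(800,600),interpolation=cv2.INTER_CUBIC))"
```

```text
(no output)
```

View pics/a2.png

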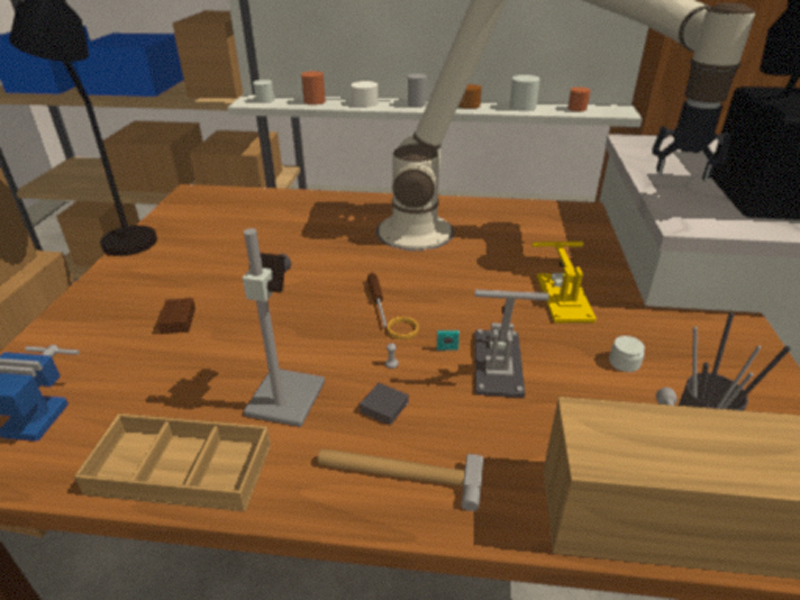

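View pics/b2.png

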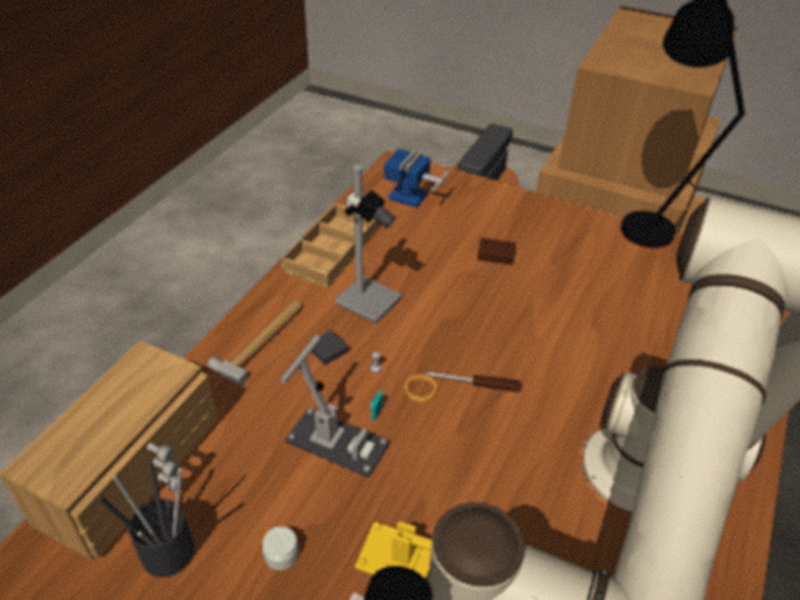

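The scene view shows two nests. The grey one at (500,360) is the one meant. It has an open clamp with its T-bar at (510,295), and it holds the plate on the robot's side. The yellow one at (568,290) is the decoy. The turquoise look-alike is at (447,340), the stand at (285,395), and the camera at (275,270). In the side view the grey nest is at (335,440), its slot at (360,443), and the lens barrel at (380,215).

```bash
cat > m.py <<'E'
from h import *
A=[]
for n in ('scene','side'):
    z=np.load(n+'.npz'); c={k:z[k] for k in ('fovy','cx','cy','extrinsics')}; W=cloud(c,z['d']); hsv=cv2.cvtColor(z['p'],cv2.COLOR_BGR2HSV)
    A.append((W.reshape(-1,3),hsv.reshape(-1,3).astype(int)))
    table=W[(np.abs(W[...,2])<15)]; print(n,'table z med',np.median(table[:,2]))
    # approximate nest & stand location
    for nm,(u,v) in dict(scene=dict(nest=(500,375),bar=(510,295),foot=(285,400),cam=(275,272)),side=dict(nest=(360,443),bar=(300,360),foot=(368,300),cam=(372,208)))[n].items():
        u,v=int(u*.64),int(v*.64); print(nm,np.round(np.nanmedian(W[v-1:v+2,u-1:u+2].reshape(-1,3),0)))
np.save('A.npy',np.array(A,dtype=object),allow_pickle=True)
E
python3 m.py
```

```text
scene table z med 1.2191253180458261
nest [586. 218.  14.]
bar [609. 213. 215.]
foot [ 699. -169.   17.]
cam [ 688. -154.  283.]
side table z med 0.5918549058004601
nest [479. 225.  55.]
bar [600. 219. 214.]
foot [ 671. -164.   15.]
cam [ 652. -153.  292.]
```

```bash
python3 -c "
import cv2,numpy as np
a=cv2.imread('pics/scene.png')[165:260,270:350];b=cv2.imread('pics/side.png')[205:310,170:260]
a=cv2.resize(a,(400,475),interpolation=cv2.INTER_CUBIC);b=cv2.resize(b,(400,475),interpolation=cv2.INTER_CUBIC)
cv2.imwrite('pics/crop.png',np.hstack([a,b]))"
```

```text
(no output)
```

View pics/crop.png

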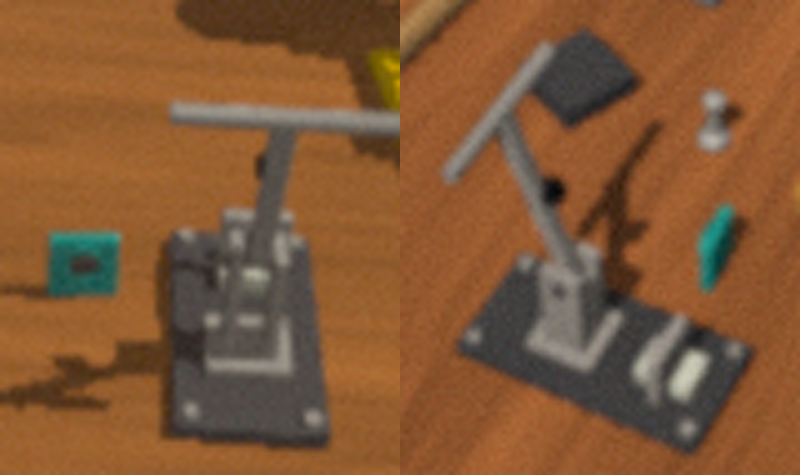

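The crop confirms that the silver plate stands between the two light blocks of the grey nest, at about (665,360) in the side half. The turquoise piece at (85,262) stands loose on the bench. Next I fit the geometry.

```bash
cat > m2.py <<'E'
from h import *
A=np.load('A.npy',allow_pickle=True)
rect=lambda P:tuple(np.round(x,1) for x in cv2.minAreaRect(P[:,:2].astype(np.float32)))
for n,(W,H) in zip(('scene','side'),A):
    W=W.astype(float);H=H.astype(int)
    box=lambda a,b:np.all((W>a)&(W<b),1)
    m=box([400,130,8],[700,290,18])&(H[:,1]<70); print(n,'base',m.sum(),rect(W[m]))
    m=box([500,100,190],[700,330,250]); P=W[m]
    print('bar',m.sum(),P.mean(0).round(1),P.min(0).round(),P.max(0).round(),'ypct',np.percentile(P[:,1],[1,99]).round())
    vx=np.polyfit(P[:,1],P[:,0],1); print('bar slope dx/dy',vx[0].round(3))
    m=box([440,150,28],[520,290,70])&(H[:,1]<90); P=W[m]; print('plate+blocks',m.sum(),P.min(0).round(),P.max(0).round())
    m=box([400,150,42],[500,290,75])&(H[:,1]<90); P=W[m]; print('plate',m.sum(),P.mean(0).round(1),P.min(0).round(),P.max(0).round(),rect(P))
    m=box([580,-300,10],[800,-60,19])&(H[:,1]<90); print('foot',m.sum(),rect(W[m]))
    m=box([450,-300,200],[800,0,400])&(H[:,2]<70); P=W[m]; print('cam',m.sum(),P.mean(0).round(1),P.min(0).round(),P.max(0).round())
    np.save(n+'_cam.npy',P)
    m=box([600,-300,60],[800,-60,200])&(H[:,1]<90);P=W[m]; print('column',m.sum(),np.median(P,0).round(1))
E
python3 m2.py
```

```text
scene base 822 (array([541.8, 197.3]), array([180.9, 121.6]), np.float64(1.2))
bar 233 [607.8 216.2 212.7] [601. 157. 191.] [614. 275. 219.] ypct [157. 274.]
bar slope dx/dy -0.012
plate+blocks 50 [481. 199.  28.] [494. 241.  61.]
plate 41 [487.8 217.2  54.2] [481. 199.  42.] [494. 241.  61.] (array([487.9, 220.3]), array([12. , 41.8]), np.float64(4.2))
foot 1014 (array([ 679.1, -173.9]), array([109.3, 120.4]), np.float64(82.5))
cam 250 [ 683.5 -155.7  283.7] [ 623. -183.  256.] [ 716. -140.  305.]
column 272 [ 708.6 -174.6  133.9]
side base 947 (array([533.8, 215.4]), array([181.5,  92.2]), np.float64(0.5))
bar 186 [600.5 220.1 212.1] [590. 157. 190.] [610. 278. 223.] ypct [158. 276.]
bar slope dx/dy -0.007
plate+blocks 108 [469. 197.  28.] [497. 244.  63.]
plate 76 [482.1 222.8  55.1] [477. 197.  43.] [493. 244.  63.] (array([484.7, 220.9]), array([46.9, 15.8]), np.float64(89.4))
foot 525 (array([ 675.1, -172.7]), array([119.1, 120.4]), np.float64(81.5))
cam 296 [ 661.5 -160.7  282.8] [ 612. -195.  252.] [ 709. -141.  307.]
column 143 [ 696.7 -171.9  139.1]
```

Estimates so far:
- Plate at about (485, 219), top near z 59, yaw near 0.
- Hinge at about (556, 218, 78).
- Bar at about (604, 218, 212), so the clamp angle is about 1.9.
- Stand yaw about -7.5 degrees.

First move: turn the tool so that it closes along world x, and raise it.

Call:
arm_command(targets=[0,0,-0.2,0.19,0,0,-0.2,0.19,0,0,-0.2,0.19,0,0,-0.2,0.19,0,0,-0.2,0.19,0,0,-0.2,0.19,0,0,-0.2,0.19,0,0,-0.2,0.19,0,0,-0.2,0.19,0,0,0,0])

```text
t: 1.1
tcp_pos: [139.4, 609.7, 322.4]
orientation: [-3.141, 0.002, -1.568]
force: [-0.2, -0.0, -0.6]
opening: 0.998
finger_force: 0.0
```

```bash
python3 - <<'E'
from h import *
s=state()
A=np.load('A.npy',allow_pickle=True)
for n,(W,H) in zip(('scene','side'),A):
    W=W.astype(float);H=H.astype(int)
    ok=np.all((W>[250,-300,3])&(W<[800,500,400]),1)
    for nm,lo,hi in (('yellow',(22,170,110),(34,256,256)),('turq',(80,120,40),(100,256,256))):
        m=ok&np.all((H>=lo)&(H<=hi),1); P=W[m]
        if len(P): print(n,nm,len(P),np.percentile(P,[2,98],0).round().tolist())
    # camera barrel: extreme points along -x
    P=np.load(n+'_cam.npy'); u=np.array([-np.cos(.14),np.sin(.14),0]); 
    t=P@u; i=np.argsort(t)[-25:]; print('lens front',P[i].mean(0).round(1),P[i].min(0).round(),P[i].max(0).round())
E
```

```text
{'t': 1.1, 'q': [1.605, 0.34, 0.166, 0.0, -1.395, -1.601], 'tcp_pos': [139.385, 609.697, 322.402], 'orientation': [-3.141, 0.002, -1.568], 'force': [-0.228, -0.025, -0.57], 'opening': 0.998, 'finger_force': 0.0}
scene yellow 701 [[258.0, 332.0, 7.0], [388.0, 420.0, 90.0]]
scene turq 114 [[503.0, 97.0, 6.0], [513.0, 132.0, 49.0]]
lens front [ 645.3 -153.9  274.4] [ 623. -166.  256.] [ 661. -150.  296.]
side yellow 1100 [[270.0, 341.0, 8.0], [381.0, 422.0, 90.0]]
side turq 71 [[495.0, 95.0, 13.0], [506.0, 136.0, 50.0]]
lens front [ 619.3 -162.2  268. ] [ 612. -173.  259.] [ 627. -150.  280.]
```

Call:
arm_command(targets=[0.3,-0.3,0,0,0.6,-0.6,0,0,0.6,-0.6,0,0,0.6,-0.6,0,0,0.6,-0.6,0,0,0.6,-0.6,0,0,0.6,-0.6,0,0,0.6,-0.6,0,0,0.6,-0.6,0,0,0.6,-0.6,0,0,0.3,-0.3,0,0,0,0,0,0])

```text
t: 2.3
tcp_pos: [441.3, 307.2, 320.3]
orientation: [3.14, -0.002, -1.57]
force: [0.8, -0.9, 0.4]
opening: 0.999
finger_force: 0.0
```

```bash
python3 - <<'E'
from h import *
s=state(); c,p,d=snap('wrist'); print(c); cv2.imwrite('pics/w1.png',p); np.savez('w1.npz',p=p,d=d,**c)
E
```

```text
{'t': 2.3, 'q': [0.91, 0.185, -0.049, -0.0, -1.339, -0.909], 'tcp_pos': [441.329, 307.187, 320.34], 'orientation': [3.14, -0.002, -1.57], 'force': [0.773, -0.895, 0.449], 'opening': 0.999, 'finger_force': 0.0}
{'fovy': 65.70646984690485, 'cx': 258.8695396158353, 'cy': 199.7341191161093, 'extrinsics': array([[-9.99996788e-01, -5.10591188e-04,  2.48274747e-03,
         4.39060786e+02],
       [-2.58159986e-04, -9.53890630e-01, -3.00154291e-01,
         3.58639383e+02],
       [ 2.52152569e-03, -3.00153968e-01,  9.53887434e-01,
        -3.73438019e+02],
       [ 0.00000000e+00,  0.00000000e+00,  0.00000000e+00,
         1.00000000e+00]])}
```

View pics/w1.png

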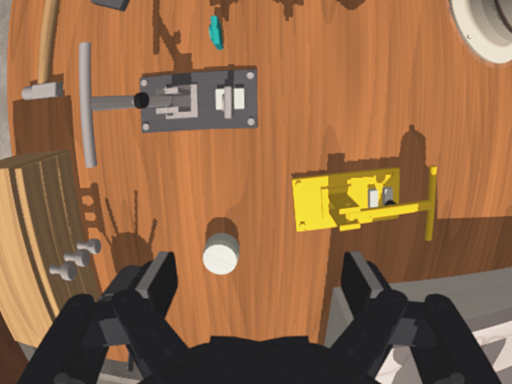

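The wrist view shows the grey nest at (200,100), with the plate standing in the slot at (229,98) between the white blocks. The T-bar lies along (80,45)-(92,165), with the arm joining it at (92,103). The yellow nest at (350,200) is untouched. Now I measure these by fisheye rays.

```bash
cat >> h.py <<'E'
def fray(c,uv):
    f=192/np.tan(np.radians(float(c['fovy']))/2); uv=np.atleast_2d(uv).astype(float)
    a=uv-[float(c['cx']),float(c['cy'])]; r=np.hypot(*a.T)+1e-9; th=r/f
    D=np.stack([a[:,0]/r*np.sin(th),-a[:,1]/r*np.sin(th),-np.cos(th)],-1)
    T=np.linalg.inv(np.array(c['extrinsics'])); return T[:3,3],D@T[:3,:3].T,-D[:,2]
def fplane(c,uv,z):
    o,D,_=fray(c,uv); return o+D*((z-o[2])/D[:,2])[:,None]
def fcloud(c,d):
    h,w=d.shape; u,v=np.meshgrid(np.arange(w),np.arange(h)); o,D,k=fray(c,np.stack([u.ravel(),v.ravel()],-1))
    W=o+D*(d.ravel()/k)[:,None]; W[d.ravel()==0]=np.nan; return W
E
cat > m3.py <<'E'
from h import *; import sys
z=np.load(sys.argv[1]+'.npz'); c=z; W=fcloud(c,z['d']); H=cv2.cvtColor(z['p'],cv2.COLOR_BGR2HSV).reshape(-1,3).astype(int)
box=lambda a,b:np.all((W>a)&(W<b),1)
rect=lambda P:tuple(np.round(x,1) for x in cv2.minAreaRect(P[:,:2].astype(np.float32)))
def show(n,m):
    P=W[m]; print(n,m.sum(),'mean',P.mean(0).round(1),np.percentile(P,[3,97],0).round(1).tolist(),rect(P))
show('table',box([350,0,-6],[700,400,6]))
show('base',box([400,130,7],[700,300,17])&(H[:,1]<80))
show('blocks',box([440,150,20],[540,290,28])&(H[:,1]<60))
m=box([440,150,45],[530,290,75]); show('plate top',m)
m=box([540,100,195],[700,330,250]); show('bar',m); P=W[m]; print(np.polyfit(P[:,1],P[:,0],1))
m=box([540,150,100],[640,290,190]); show('arm',m)
show('cheeks',box([530,170,80],[620,270,96]))
E
python3 m3.py w1
```

```text
table 36189 mean [ 5.155e+02  2.209e+02 -4.000e-01] [[359.9, 54.9, -2.1], [688.6, 389.0, 1.3]] (array([525. , 215.3]), array([350. , 369.4]), np.float64(0.0))
base 4909 mean [526.6 214.8  12.1] [[446.2, 172.0, 10.0], [617.9, 257.0, 16.5]] (array([534.6, 197.6]), array([183.3, 123.2]), np.float64(0.8))
blocks 340 mean [480.2 214.1  23.8] [[462.0, 199.0, 22.2], [501.6, 229.3, 25.5]] (array([482.4, 219.3]), array([41.4, 40.9]), np.float64(89.8))
plate top 292 mean [481.8 219.8  56. ] [[476.1, 200.6, 48.2], [489.4, 240.6, 59.1]] (array([483.2, 220.7]), array([42.5, 14.8]), np.float64(89.0))
bar 1646 mean [598.9 215.8 212.9] [[592.7, 159.9, 199.2], [605.5, 271.4, 216.9]] (array([598.5, 215.7]), array([ 16.7, 119.7]), np.float64(0.0))
[-1.33411948e-02  6.01759862e+02]
arm 753 mean [573.3 215.5 154.9] [[559.8, 208.3, 104.6], [589.0, 222.5, 187.9]] (array([575.4, 214.7]), array([17.7, 33.9]), np.float64(86.8))
cheeks 383 mean [555.8 214.6  88.4] [[542.0, 198.1, 80.6], [570.7, 231.3, 93.7]] (array([557. , 214.5]), array([39.7, 31.2]), np.float64(89.8))
```

Call:
arm_command(targets=[0.5,-0.64,0.22,0,0.5,-0.64,0.22,0,0.5,-0.64,0.22,0,0.5,-0.64,0.22,0,0.5,-0.64,0.22,0,0,0,0,0,0,0,0.36,0,0,0,0.36,0,0,0,0.36,0,0,0,0.36,0,0,0,0,0])

```text
t: 3.45
tcp_pos: [598.0, 186.0, 191.3]
orientation: [3.136, -0.002, -1.566]
force: [-0.3, 0.3, -0.5]
opening: 1.004
finger_force: 0.0
```

```bash
python3 - <<'E'
from h import *
s=state(); c,p,d=snap('wrist'); cv2.imwrite('pics/w2.png',p); np.savez('w2.npz',p=p,d=d,**c)
E
python3 m3.py w2
```

```text
{'t': 3.45, 'q': [0.559, 0.419, -0.042, -0.001, -1.117, -0.553], 'tcp_pos': [598.0, 186.031, 191.302], 'orientation': [3.136, -0.002, -1.566], 'force': [-0.267, 0.347, -0.525], 'opening': 1.004, 'finger_force': 0.0}
table 57753 mean [ 5.382e+02  1.570e+02 -2.000e-01] [[362.3, 11.0, -1.6], [691.8, 375.6, 1.3]] (array([525., 200.]), array([350. , 399.9]), np.float64(0.0))
base 7412 mean [539.4 203.6  12.2] [[448.3, 170.6, 10.2], [621.4, 254.2, 16.5]] (array([534.9, 196.8]), array([183.9, 124.4]), np.float64(0.9))
blocks 451 mean [490.8 212.   23.6] [[462.7, 198.8, 20.7], [502.9, 229.4, 25.7]] (array([482.4, 218.8]), array([41.3, 43.1]), np.float64(0.8))
plate top 561 mean [484.4 217.8  54.7] [[477.9, 197.9, 45.9], [490.9, 239.4, 58.7]] (array([484.3, 219.4]), array([14.6, 44. ]), np.float64(0.5))
bar 7661 mean [600.  182.8 222.5] [[543.8, 156.6, 205.7], [651.1, 217.8, 248.3]] (array([602.6, 176.2]), array([ 82.6, 102.5]), np.float64(50.6))
[-1.05299431e-02  6.01878785e+02]
arm 1745 mean [577.4 210.9 153.9] [[561.6, 207.0, 105.1], [594.0, 219.6, 187.2]] (array([577.3, 216. ]), array([36.6, 19.4]), np.float64(3.8))
cheeks 673 mean [555.9 208.8  88. ] [[543.3, 197.4, 80.9], [571.6, 230.0, 93.2]] (array([557.5, 212.9]), array([37.2, 30.7]), np.float64(89.4))
```

View pics/w2.png

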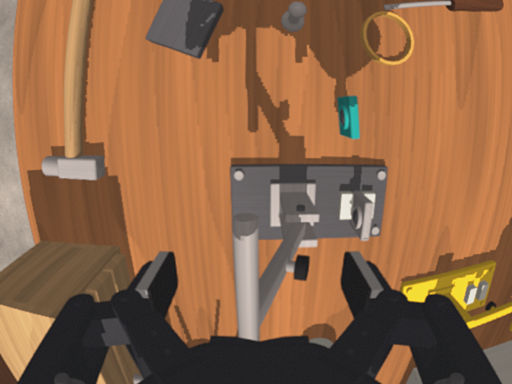

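The bar runs along (245,220)-(250,340), between the open fingers at (165,270) and (355,270). I close on it.

Call:
arm_command(targets=[0,0,0,0,0,0,0,0,0,0,0,0,0,0,0,0,0,0,0,0,0,0,0,0,0,0,0,0,0,0,0,0], claw=0, newtons=30)

```text
t: 4.3
tcp_pos: [601.3, 185.7, 195.1]
orientation: [-3.14, 0.0, -1.568]
force: [1.9, 0.4, 3.0]
opening: 0.124
finger_force: 29.3
```

Call:
arm_command(targets=[0,0.26,-0.07,0,0,0.26,-0.05,0,0,0.28,-0.02,0,0,0.28,0,0,0,0.28,0.03,0,0,0.27,0.06,0,0,0.26,0.09,0,0,0.26,0.11,0,0,0.24,0.14,0,0,0.23,0.16,0,0,0,0,0])

```text
t: 5.4
tcp_pos: [465.9, 184.0, 170.0]
orientation: [3.136, -0.002, -1.568]
force: [0.0, -1.0, -1.5]
opening: 0.125
finger_force: 30.1
```

Call:
arm_command(targets=[0,0.21,0.19,0,0,0.19,0.2,0,0,0.17,0.22,0,0,0.15,0.24,0,0,0.12,0.25,0,0,0.1,0.26,0,0,0.06,0.2,0,0,0.03,0.2,0,0,0.02,0.2,0,0,0.01,0.2,0,0,0,0,0])

```text
t: 6.5
tcp_pos: [419.3, 184.9, 66.4]
orientation: [-3.137, -0.001, -1.565]
force: [7.0, -9.5, 14.4]
opening: 0.123
finger_force: 32.6
```

```bash
python3 - <<'E'
from h import *
s=state(); c,p,d=snap('side'); cv2.imwrite('pics/s2.png',p); W=cloud(c,d)
c1,p1,d1=snap('scene'); W1=cloud(c1,d1)
for w in (W,W1):
    w=w.reshape(-1,3)
    for nm,a,b in (('bar',[395,225,60],[440,290,110]),('arm',[440,205,60],[530,235,120])):
        m=np.all((w>a)&(w<b),1); P=w[m]; print(nm,m.sum(), np.percentile(P,[5,50,95],0).round(1).tolist() if m.sum() else '')
E
```

```text
{'t': 6.5, 'q': [0.774, 0.309, -0.61, 0.006, -0.65, -0.773], 'tcp_pos': [419.289, 184.904, 66.445], 'orientation': [-3.137, -0.001, -1.565], 'force': [6.967, -9.49, 14.441], 'opening': 0.123, 'finger_force': 32.569}
bar 68 [[412.1, 229.3, 76.3], [416.4, 252.2, 82.3], [422.7, 273.7, 86.6]]
arm 181 [[444.8, 208.7, 65.6], [482.6, 217.5, 82.4], [523.6, 222.7, 86.8]]
bar 57 [[417.1, 226.3, 75.9], [423.0, 247.7, 81.6], [426.9, 269.8, 85.1]]
arm 89 [[442.4, 206.7, 70.5], [488.9, 212.9, 83.6], [525.3, 220.5, 85.9]]
```

Call:
arm_command(targets=[0,0,0.06,0,0,0,0,0,0,0,0,0,0,0,0,0])

```text
t: 7.0
tcp_pos: [419.4, 184.9, 65.9]
orientation: [-3.136, -0.0, -1.564]
force: [1.4, -11.1, 33.0]
opening: 0.123
finger_force: 34.4
```

The foot is firmly on the plate: 33 N, and pushing further gives no motion. I swing back along the same arc.

Call:
arm_command(targets=[0,0,-0.2,0,0,-0.02,-0.22,0,0,-0.04,-0.22,0,0,-0.06,-0.22,0,0,-0.1,-0.26,0,0,-0.12,-0.25,0,0,-0.15,-0.24,0,0,-0.17,-0.22,0,0,-0.19,-0.2,0,0,-0.21,-0.19,0,0,-0.23,-0.16,0,0,-0.24,-0.14,0])

```text
t: 8.2
tcp_pos: [489.3, 185.3, 189.1]
orientation: [3.134, -0.001, -1.567]
force: [-14.9, 3.2, 17.1]
opening: 0.124
finger_force: 32.5
```

Call:
arm_command(targets=[0,-0.26,-0.11,0,0,-0.26,-0.09,0,0,-0.27,-0.06,0,0,-0.28,-0.03,0,0,-0.28,0,0,0,-0.28,0.02,0,0,-0.26,0.05,0,0,-0.26,0.07,0,0,0,0,0])

```text
t: 9.1
tcp_pos: [603.3, 187.1, 196.0]
orientation: [-3.137, 0.003, -1.567]
force: [2.3, 3.2, 4.0]
opening: 0.125
finger_force: 34.8
```

```bash
python3 - <<'E'
from h import *
s=state(); c,p,d=snap('side'); np.savez('s3.npz',p=p,d=d,**c); W=cloud(c,d).reshape(-1,3)
for nm,a,b in (('bar',[530,225,180],[660,290,250]),('plate',[440,150,42],[530,290,75])):
    m=np.all((W>a)&(W<b),1); P=W[m]; print(nm,m.sum(), np.percentile(P,[3,50,97],0).round(1).tolist() if m.sum() else '')
E
```

```text
{'t': 9.1, 'q': [0.557, 0.418, -0.031, 0.001, -1.116, -0.553], 'tcp_pos': [603.265, 187.09, 196.018], 'orientation': [-3.137, 0.003, -1.567], 'force': [2.254, 3.157, 3.976], 'opening': 0.125, 'finger_force': 34.792}
bar 76 [[595.5, 226.9, 204.6], [599.2, 252.8, 215.4], [606.2, 276.5, 220.4]]
plate 76 [[477.1, 199.0, 44.6], [481.1, 221.4, 56.3], [491.8, 243.1, 61.8]]
```

The plate is still in place and the clamp is back at about 1.9 rad. I release, rise, and turn a further 90° so that the wrist camera stays on the robot's side, away from the clamp and the inspection camera.

Call:
arm_command(targets=[0,0,0,0,0,0,0,0,0,0,0,0,0,0,0,0,0,0,0,0,0,0,0,0,0,0,-0.5,0,0,0,-0.5,0,0,0,-0.5,0,0,0,-0.5,0,0,0,-0.5,0], claw=1)

```text
t: 10.25
tcp_pos: [600.3, 185.5, 320.4]
orientation: [3.141, 0.0, -1.568]
force: [0.8, 0.4, -0.5]
opening: 1.003
finger_force: 0.0
```

Call:
arm_command(targets=[-0.2,0.2,0,0.19,-0.2,0.2,0,0.19,-0.1,0.4,0,0.19,0,0.4,0,0.19,0,0.4,0,0.19,0,0.3,0,0.19,0,0,0,0.19,0,0,0,0.19,0,0,0,0.19,0,0,0,0.19,0,0,0,0.1,0,0,0,0])

```text
t: 11.45
tcp_pos: [518.6, 247.4, 319.3]
orientation: [-3.142, -0.0, -3.138]
force: [-0.8, 1.3, -0.5]
opening: 1.002
finger_force: 0.0
```

```bash
python3 - <<'E'
from h import *
s=state(); c,p,d=snap('wrist'); np.savez('w4.npz',p=p,d=d,**c); cv2.imwrite('pics/w4.png',p)
E
python3 m3.py w4
```

```text
{'t': 11.45, 'q': [0.727, 0.251, 0.034, -0.0, -1.354, -2.295], 'tcp_pos': [518.593, 247.44, 319.302], 'orientation': [-3.142, -0.0, -3.138], 'force': [-0.755, 1.271, -0.489], 'opening': 1.002, 'finger_force': 0.0}
table 39331 mean [ 5.100e+02  2.066e+02 -3.000e-01] [[359.4, 15.3, -2.0], [685.5, 388.7, 1.4]] (array([525., 200.]), array([350., 400.]), np.float64(0.0))
base 4821 mean [526.2 216.1  12.1] [[446.0, 172.1, 10.0], [618.3, 257.1, 16.4]] (array([534.6, 194.8]), array([183.6, 127.6]), np.float64(0.5))
blocks 336 mean [480.2 213.2  23.7] [[461.9, 199.9, 22.2], [502.2, 228.3, 25.5]] (array([482. , 214.3]), array([41.6, 30.1]), np.float64(1.9))
plate top 295 mean [481.7 220.3  55.8] [[475.9, 199.8, 48.7], [489.7, 239.3, 59.3]] (array([483. , 219.4]), array([42.6, 14.5]), np.float64(89.9))
bar 1445 mean [597.1 220.7 213.2] [[590.8, 169.9, 199.0], [603.7, 272.1, 217.2]] (array([596.8, 220. ]), array([ 16.8, 111. ]), np.float64(1.1))
[-8.07277495e-03  5.98915195e+02]
arm 708 mean [572.8 216.  155.2] [[559.2, 208.7, 104.4], [587.5, 222.8, 188.2]] (array([575.4, 215.2]), array([16.1, 34.7]), np.float64(89.7))
cheeks 366 mean [555.4 215.8  88.1] [[541.7, 199.8, 80.6], [570.0, 231.5, 93.9]] (array([556.4, 215.3]), array([30. , 38.1]), np.float64(1.3))
```

Call:
arm_command(targets=[0.37,-0.3,0.5,0,0.37,-0.3,0.5,0,0,0,0.85,0,0,0,0.85,0,0,0,0.85,0,0,0,0.85,0,0,0,0,0,0,0,0,0])

```text
t: 12.3
tcp_pos: [482.4, 217.6, 99.9]
orientation: [-3.141, 0.0, -3.137]
force: [0.8, 0.3, 0.3]
opening: 0.998
finger_force: 0.0
```

```bash
python3 - <<'E'
from h import *
s=state(); c,p,d=snap('wrist'); np.savez('w5.npz',p=p,d=d,**c); cv2.imwrite('pics/w5.png',p)
W=fcloud(c,d)
for lo,hi in ((54,66),(46,54)):
    m=np.all((W>[440,180,lo])&(W<[520,260,hi]),1); P=W[m]; print(m.sum(),P.mean(0).round(1),np.percentile(P,[3,97],0).round(1).tolist(), cv2.minAreaRect(P[:,:2].astype(np.float32)))
E
python3 m3.py w5
```

```text
{'t': 12.3, 'q': [0.731, 0.361, -0.402, 0.001, -0.808, -2.298], 'tcp_pos': [482.419, 217.566, 99.9], 'orientation': [-3.141, 0.0, -3.137], 'force': [0.821, 0.308, 0.27], 'opening': 0.998, 'finger_force': 0.0}
937 [480.7 219.9  57.2] [[476.5, 199.9, 54.7], [485.9, 240.0, 58.6]] ((482.9633483886719, 219.9300537109375), (13.908102989196777, 43.15153503417969), 0.2644316256046295)
337 [479.6 219.5  50.5] [[476.2, 199.8, 46.4], [490.5, 239.0, 53.7]] ((483.2063903808594, 219.60203552246094), (43.06130599975586, 14.987541198730469), 89.6561279296875)
table 78597 mean [ 4.533e+02  2.035e+02 -3.000e-01] [[355.8, 16.8, -1.6], [613.1, 386.0, 1.0]] (array([524.9, 200. ]), array([400. , 349.8]), np.float64(90.0))
base 13035 mean [515.7 213.9  12.2] [[444.5, 172.0, 10.3], [608.7, 256.8, 16.7]] (array([534.4, 197.5]), array([184.3, 123.7]), np.float64(0.7))
blocks 939 mean [470.4 214.4  23.7] [[461.5, 199.2, 21.5], [477.1, 233.8, 26.9]] (array([481.8, 219.3]), array([41.5, 43.4]), np.float64(0.8))
plate top 1297 mean [480.4 219.7  55.3] [[476.3, 199.9, 46.6], [489.6, 239.9, 58.5]] (array([483.2, 219.6]), array([43.8, 15. ]), np.float64(89.7))m3.py:6: RuntimeWarning: Mean of empty slice.
  P=W[m]; print(n,m.sum(),'mean',P.mean(0).round(1),np.percentile(P,[3,97],0).round(1).tolist(),rect(P))
  ret = um.true_divide(
Traceback (most recent call last):
  File "m3.py", line 11, in <module>
    m=box([540,100,195],[700,330,250]); show('bar',m); P=W[m]; print(np.polyfit(P[:,1],P[:,0],1))
                                        ~~~~^^^^^^^^^
  File "m3.py", line 6, in show
    P=W[m]; print(n,m.sum(),'mean',P.mean(0).round(1),np.percentile(P,[3,97],0).round(1).tolist(),rect(P))
                                                      ~~~~~~~~~~~~~^^^^^^^^^^^^
IndexError: index -1 is out of bounds for axis 0 with size 0
```

View pics/w5.png

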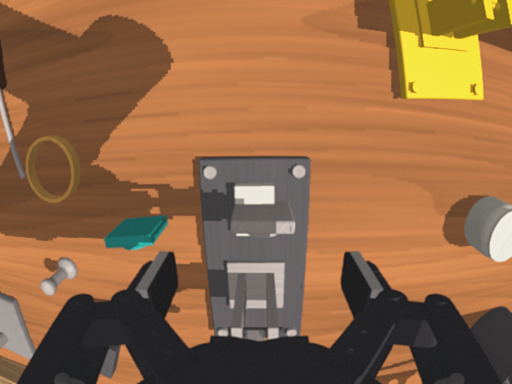

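The view shows the plate at (263,222), between the fingers at (165,270) and (355,270), with blocks in front and behind. I descend and grip its ends.

Call:
arm_command(targets=[0,0.03,0.36,0,0,0,0.36,0,0,0,0.36,0,0,0,0.36,0,0,0,0,0,0,0,0,0])

```text
t: 12.95
tcp_pos: [483.3, 220.0, 29.4]
orientation: [3.139, 0.003, -3.138]
force: [0.9, -0.1, 0.4]
opening: 0.997
finger_force: 0.0
```

Call:
arm_command(targets=[0,0,0,0,0,0,0,0,0,0,0,0,0,0,0,0,0,0,0,0,0,0,0,0,0,0,0,0], claw=0, newtons=40)

```text
t: 13.65
tcp_pos: [482.4, 219.4, 28.4]
orientation: [3.141, 0.002, -3.138]
force: [-1.3, -0.6, 6.6]
opening: 0.503
finger_force: 40.7
```

Call:
arm_command(targets=[0,0,-0.07,0,0,0,-0.07,0,0,0,0,0,0.06,0,0,0,0.06,0,0,0,0.06,0,0,0,0.06,0,0,0,0,0,0,0])

```text
t: 14.45
tcp_pos: [474.3, 220.5, 35.6]
orientation: [3.137, 0.009, -3.136]
force: [11.5, -4.1, -3.7]
opening: 0.508
finger_force: 41.5
```

```bash
cat > tilt.py <<'E'
from h import *; import sys
s=state(); t=np.array(s['tcp_pos']); c,p,d=snap('wrist'); np.savez(sys.argv[1]+'.npz',p=p,d=d,**c); cv2.imwrite(f'pics/{sys.argv[1]}.png',p)
Rt=R.from_euler('xyz',s['orientation']).as_matrix(); W=fcloud(c,d); L=(W-t)@Rt   # tool frame
m=np.all((L>[-40,-19,-50])&(L<[40,19,30]),1); P=L[m]
print(m.sum(),np.percentile(P,[2,50,98],0).round(1).tolist())
Hs=np.linspace(-45,25,15)
for a,b in zip(Hs,Hs[1:]):
    q=P[(P[:,2]>a)&(P[:,2]<=b)]
    if len(q)>8: print(round((a+b)/2,1),len(q),np.percentile(q[:,0],[5,50,95]).round(1), q[:,1].min().round(),q[:,1].max().round())
E
python3 tilt.py w6; cp pics/w6.png /tmp/; python3 -c "
import cv2; a=cv2.imread('pics/w6.png'); cv2.imwrite('pics/w6c.png',cv2.resize(a[150:384,130:400],(690,598),interpolation=cv2.INTER_CUBIC))"
```

```text
{'t': 14.45, 'q': [0.747, 0.443, -0.487, 0.005, -0.631, -2.317], 'tcp_pos': [474.259, 220.465, 35.619], 'orientation': [3.137, 0.009, -3.136], 'force': [11.542, -4.058, -3.682], 'opening': 0.508, 'finger_force': 41.474}
7763 [[-4.5, -18.2, -29.6], [4.3, 0.1, 11.5], [32.3, 18.2, 25.5]]
-32.5 33 [-2.6 -1.3  2.1] -18.0 16.0
-27.5 1727 [-4.4  1.3  5. ] -19.0 19.0
-22.5 365 [-9.2  4.1  4.9] -19.0 19.0
-17.5 303 [2.7 3.4 4. ] -19.0 19.0
-12.5 296 [2.1 2.7 3.2] -19.0 19.0
-7.5 265 [1.6 2.  2.6] -19.0 19.0
-2.5 236 [0.8 1.4 1.9] -19.0 19.0
2.5 186 [-0.2  0.6  1.2] -19.0 19.0
7.5 184 [-0.9 -0.5  0.3] -19.0 19.0
12.5 1240 [-1.1  5.9 12.8] -19.0 19.0
17.5 154 [12.3 12.8 13.3] -19.0 11.0
22.5 2515 [-0.3 20.3 31.2] -19.0 19.0
```

View pics/w6c.png

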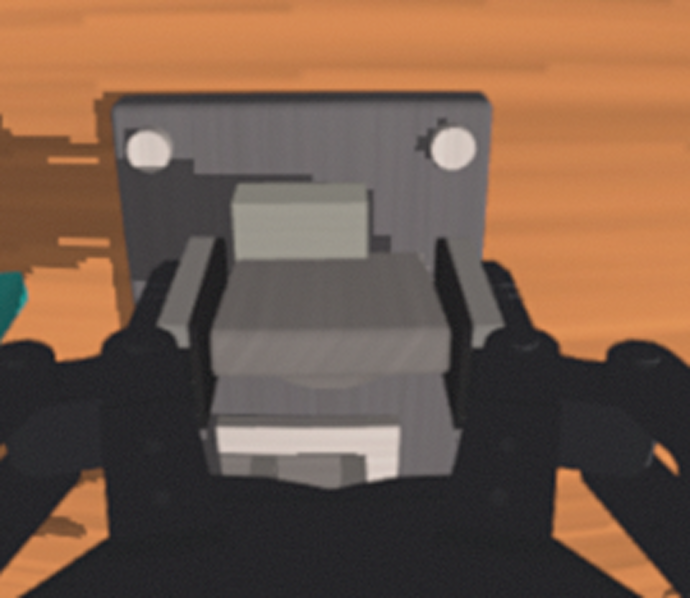

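The plate is tilting the right way: its back face slopes 0.15 rad in the tool frame, against a target of 0.35. I shift further.

Call:
arm_command(targets=[0.06,0,0,0,0.06,0,0,0,0.06,0,0,0,0,0,0,0])

```text
t: 14.9
tcp_pos: [465.7, 221.4, 36.0]
orientation: [3.136, 0.01, -3.136]
force: [10.9, -2.4, -1.7]
opening: 0.507
finger_force: 41.2
```

```bash
python3 tilt.py w7
```

```text
{'t': 14.9, 'q': [0.761, 0.432, -0.506, 0.005, -0.621, -2.33], 'tcp_pos': [465.711, 221.383, 36.034], 'orientation': [3.136, 0.01, -3.136], 'force': [10.907, -2.439, -1.735], 'opening': 0.507, 'finger_force': 41.189}
6950 [[-11.1, -18.3, -29.7], [1.9, -0.2, 12.4], [23.9, 18.2, 26.1]]
-32.5 64 [-4.1 -2.7 -0.7] -19.0 19.0
-27.5 1783 [-9.3 -0.1  3.8] -19.0 19.0
-22.5 291 [-11.3   2.7   3.8] -19.0 19.0
-17.5 172 [-0.   1.1  2.1] -19.0 19.0
-12.5 151 [-1.6 -0.8  0.1] -19.0 19.0
-7.5 161 [-3.3 -2.5 -1.6] -19.0 19.0
-2.5 136 [-5.  -4.2 -3.3] -19.0 19.0
2.5 127 [-6.7 -5.9 -5. ] -19.0 19.0
7.5 127 [-8.4 -7.5 -6.7] -19.0 19.0
12.5 1043 [-9.1 -2.1  4.1] -19.0 18.0
17.5 158 [3.7 4.2 4.6] -19.0 7.0
22.5 2170 [-9.1 11.6 22.5] -19.0 19.0
```

Call:
arm_command(targets=[0,0,0,0,0,0,0,0,0,0,-0.1,0,0,0,-0.2,0,0,0,-0.3,0,0,0,-0.6,0,0,0,-0.6,0,0,0,-0.6,0,0,0,-0.6,0,0,0,-0.6,0,0,0,-0.6,0,0,0,0,0], newtons=70)

```text
t: 16.15
tcp_pos: [462.1, 219.7, 248.9]
orientation: [3.137, 0.007, -3.138]
force: [-0.1, 1.0, -1.7]
opening: 0.496
finger_force: 71.7
```

```bash
python3 tilt.py w8; python3 - <<'E'
from h import *
for n in ('scene','side'):
    c,p,d=snap(n); np.savez('L'+n+'.npz',p=p,d=d,**c); W=cloud(c,d); H=cv2.cvtColor(p,cv2.COLOR_BGR2HSV)
    m=np.all((W>[560,-260,190])&(W<[800,-60,400]),-1)&(H[...,2]<75); P=W[m]
    print(n,m.sum(),np.percentile(P,[3,50,97],0).round(1).tolist())
    # column
    m=np.all((W>[600,-300,60])&(W<[800,-60,200]),-1)&(H[...,1]<90);P=W[m]; print('col',np.median(P,0).round(1))
E
python3 - <<'E'
import cv2,numpy as np
a=cv2.imread('pics/scene.png')[130:215,140:200];b=cv2.imread('pics/side.png')[100:215,205:285]
f=lambda x:cv2.resize(x,(400,580),interpolation=cv2.INTER_CUBIC)
cv2.imwrite('pics/cam.png',np.hstack([f(a),f(b)]))
E
```

```text
{'t': 16.15, 'q': [0.762, 0.174, -0.243, 0.001, -1.146, -2.33], 'tcp_pos': [462.059, 219.747, 248.878], 'orientation': [3.137, 0.007, -3.138], 'force': [-0.06, 1.047, -1.71], 'opening': 0.496, 'finger_force': 71.731}
3146 [[-10.4, -18.1, -29.8], [-1.1, 0.1, -26.3], [3.9, 18.1, 11.8]]
-32.5 39 [-3.8 -2.7 -1.4] -19.0 18.0
-27.5 1778 [-9.  -0.1  3.8] -19.0 19.0
-22.5 303 [-11.3   2.7   3.8] -19.0 19.0
-17.5 173 [0.2 1.1 2.2] -19.0 19.0
-12.5 169 [-1.4 -0.6  0.2] -19.0 19.0
-7.5 173 [-3.1 -2.3 -1.4] -19.0 19.0
-2.5 146 [-4.7 -3.8 -3. ] -19.0 19.0
2.5 132 [-6.2 -5.4 -4.5] -19.0 19.0
7.5 129 [-8.  -7.  -6.1] -19.0 19.0
12.5 102 [-9.4 -8.5 -7.7] -18.0 19.0
scene 272 [[635.3, -176.3, 260.8], [683.2, -154.2, 282.9], [714.4, -142.1, 303.1]]
col [ 709.2 -174.6  133. ]Traceback (most recent call last):
  File "<stdin>", line 5, in <module>
    return _quantile_unchecked(
        a, q, axis, out, overwrite_input, method, keepdims, weights)
    return _ureduce(a,
                    func=_quantile_ureduce_func,
    ...<5 lines>...
                    overwrite_input=overwrite_input,
                    method=method)
    r = func(a, **kwargs)
    result = _quantile(arr,
                       quantiles=q,
    ...<2 lines>...
                       out=out,
                       weights=wgt)
    slices_having_nans = np.isnan(arr[-1, ...])
                                  ~~~^^^^^^^^^
IndexError: index -1 is out of bounds for axis 0 with size 0
```

View pics/cam.png

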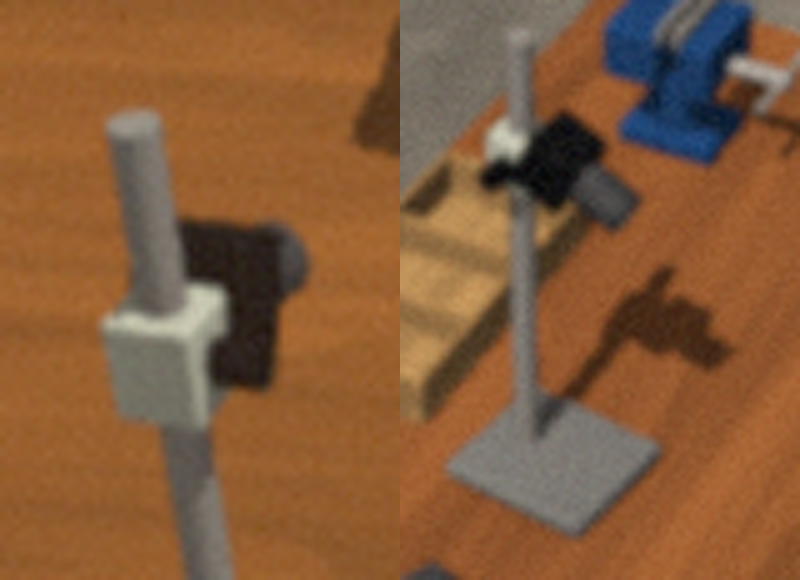

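The grip and tilt hold: 0.31 rad, with the plate's middle about (-8, 0, -5) in the tool frame. The barrel shows in the side half at (610,195), pointing down and right. I carry the plate high to a place where the wrist camera sees the lens.

Call:
arm_command(targets=[0.07,-0.3,-0.5,0,0.07,-0.6,-0.5,0,0.07,-0.6,-0.5,0,0.07,-0.6,-0.5,0,0.07,-0.6,-0.5,0,0.07,-0.6,-0.5,0,0,-0.3,0,0,0,0,0,0,0,0,0,0])

```text
t: 17.2
tcp_pos: [439.7, 38.7, 392.6]
orientation: [-3.141, -0.004, -3.139]
force: [0.3, 0.4, -2.1]
opening: 0.498
finger_force: 71.7
```

```bash
cat > lens.py <<'E'
from h import *; import sys
s=state(); c,p,d=snap('wrist'); np.savez(sys.argv[1]+'.npz',p=p,d=d,**c); cv2.imwrite(f'pics/{sys.argv[1]}.png',p)
W=fcloud(c,d).reshape(384,512,3); H=cv2.cvtColor(p,cv2.COLOR_BGR2HSV)
def an(n,W,H):
    m=np.all((W>[570,-260,225])&(W<[760,-60,330]),-1)&(H[...,2]<120)&(H[...,1]<130)
    k,lab,st,ce=cv2.connectedComponentsWithStats(m.astype(np.uint8)); 
    i=1+np.argmax(st[1:,4]); P=W[lab==i]; print(n,st[i].tolist(),np.percentile(P,[2,50,98],0).round(1).tolist())
    for a in range(590,700,8):
        q=P[(P[:,0]>=a)&(P[:,0]<a+8)]
        if len(q)>5: print(a+4,len(q),'y',np.percentile(q[:,1],[3,50,97]).round(1),'z',np.percentile(q[:,2],[3,50,97]).round(1),'V',np.median(H[lab==i][(P[:,0]>=a)&(P[:,0]<a+8)][:,2]))
an('wrist',W,H)
z=np.load('side.npz'); an('side',cloud(z,z['d']),cv2.cvtColor(z['p'],cv2.COLOR_BGR2HSV))
m=np.all((W>[600,-270,9])&(W<[780,-60,22]),-1)&(H[...,1]<80); print('foot',m.sum(),cv2.minAreaRect(W[m][:,:2].astype(np.float32)) if m.sum() else '')
E
python3 lens.py w9
```

```text
{'t': 17.2, 'q': [0.458, -0.014, -0.097, -0.001, -1.491, -2.026], 'tcp_pos': [439.731, 38.722, 392.558], 'orientation': [-3.141, -0.004, -3.139], 'force': [0.252, 0.417, -2.146], 'opening': 0.498, 'finger_force': 71.717}
wrist [131, 369, 5, 7, 19] [[701.3, -143.9, 265.2], [705.7, -142.5, 271.8], [712.2, -141.4, 277.2]]
side [221, 117, 32, 29, 396] [[614.5, -187.0, 231.6], [661.1, -158.9, 278.5], [705.3, -145.0, 309.2]]
610 8 y [-177.3 -168.2 -157.5] z [261.9 270.7 276. ] V 69.0
618 26 y [-173.7 -162.4 -150. ] z [251.2 265.  274.8] V 68.5
626 25 y [-175.4 -157.6 -151.8] z [258.2 272.9 281. ] V 73.0
634 21 y [-176.3 -160.4 -154. ] z [259.5 273.3 281.2] V 70.0
642 34 y [-183.9 -162.7 -153.7] z [254.4 280.1 292.7] V 62.0
650 41 y [-184.3 -159.7 -149.6] z [264.3 288.5 296.4] V 23.0
658 47 y [-188.7 -152.2 -146.9] z [261.5 293.3 298.5] V 20.0
666 38 y [-186.6 -159.8 -147.6] z [261.7 296.7 303. ] V 21.0
674 40 y [-184.  -154.8 -150.1] z [258.1 297.1 304.9] V 22.0
682 29 y [-168.8 -153.7 -150.5] z [259.9 287.2 304.4] V 47.0
690 25 y [-187.3 -171.8 -152.4] z [231.9 289.9 325.1] V 96.0
698 46 y [-183.4 -159.9 -141.9] z [226.9 269.7 306.1] V 83.5
foot 1959 ((672.6644287109375, -174.35394287109375), (109.73607635498047, 119.55838775634766), 82.87997436523438)
```

View pics/w9.png

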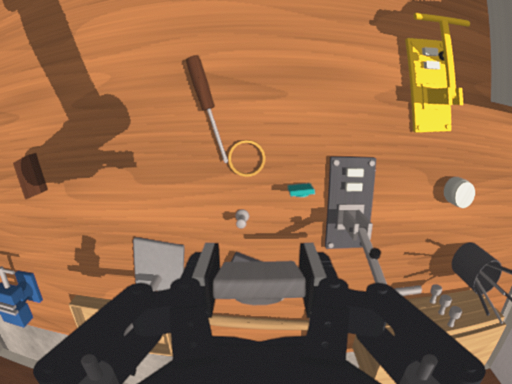

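The camera is hidden behind the left finger at (160,320). The stand foot at (160,265) gives a yaw of about -7.1°. I move forward for a clear view of the barrel.

Call:
arm_command(targets=[-0.6,-0.2,0,0,-0.6,-0.2,0,0,-0.6,-0.2,0,0,-0.6,-0.2,0,0,0,0,0,0,0,0,0,0])

```text
t: 17.85
tcp_pos: [560.7, -0.1, 392.0]
orientation: [-3.141, -0.004, -3.138]
force: [-0.9, 0.9, -1.8]
opening: 0.5
finger_force: 71.7
```

```bash
python3 lens.py w10 | grep -v side
```

```text
{'t': 17.85, 'q': [0.289, 0.21, 0.155, -0.0, -1.52, -1.856], 'tcp_pos': [560.662, -0.148, 392.035], 'orientation': [-3.141, -0.004, -3.138], 'force': [-0.939, 0.916, -1.777], 'opening': 0.5, 'finger_force': 71.701}
wrist [84, 236, 48, 72, 2155] [[611.2, -191.8, 257.4], [647.5, -165.9, 283.4], [675.0, -150.6, 301.8]]
610 111 y [-177.6 -166.3 -155.8] z [260.2 269.3 272.5] V 99.0
618 215 y [-177.3 -160.8 -152.1] z [251.4 270.5 275.2] V 107.0
626 182 y [-179.5 -163.  -152.6] z [259.3 273.9 277.9] V 106.0
634 176 y [-180.  -164.3 -153.8] z [262.1 276.5 281. ] V 105.0
642 311 y [-188.7 -169.  -155. ] z [265.8 283.2 291.3] V 73.0
650 367 y [-190. -162. -150.] z [268.  291.3 294.5] V 47.0
658 354 y [-191.9 -162.7 -150.5] z [257.5 294.5 297.5] V 47.0
666 284 y [-193.2 -168.9 -151.1] z [258.1 297.6 300.6] V 47.0
674 151 y [-194.4 -179.4 -152.8] z [262.7 301.1 303.1] V 47.0
610 8 y [-177.3 -168.2 -157.5] z [261.9 270.7 276. ] V 69.0
618 26 y [-173.7 -162.4 -150. ] z [251.2 265.  274.8] V 68.5
626 25 y [-175.4 -157.6 -151.8] z [258.2 272.9 281. ] V 73.0
634 21 y [-176.3 -160.4 -154. ] z [259.5 273.3 281.2] V 70.0
642 34 y [-183.9 -162.7 -153.7] z [254.4 280.1 292.7] V 62.0
650 41 y [-184.3 -159.7 -149.6] z [264.3 288.5 296.4] V 23.0
658 47 y [-188.7 -152.2 -146.9] z [261.5 293.3 298.5] V 20.0
666 38 y [-186.6 -159.8 -147.6] z [261.7 296.7 303. ] V 21.0
674 40 y [-184.  -154.8 -150.1] z [258.1 297.1 304.9] V 22.0
682 29 y [-168.8 -153.7 -150.5] z [259.9 287.2 304.4] V 47.0
690 25 y [-187.3 -171.8 -152.4] z [231.9 289.9 325.1] V 96.0
698 46 y [-183.4 -159.9 -141.9] z [226.9 269.7 306.1] V 83.5
foot 2899 ((673.6248168945312, -174.64552307128906), (109.24336242675781, 120.7003173828125), 83.19490814208984)
```

View pics/w10.png

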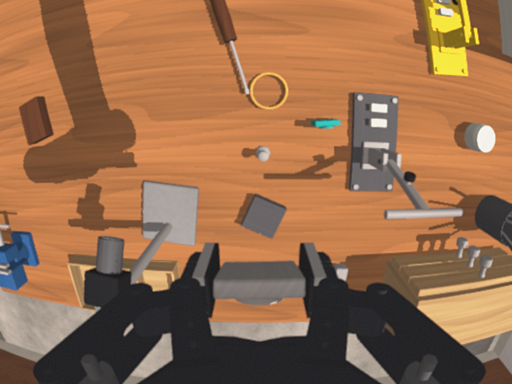

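The barrel is clear at (110,250), with its front rim at row 237. The lens works out at about (615, -166, 256.5) with yaw -0.122, so the focus is at about (522, -155, 222). The TCP target is (514, -154, 217). I turn 7.1° and go there.

Call:
arm_command(targets=[0,0,0,0.158,0.08,-0.45,0.5,0,0.08,-0.45,0.5,0,0.08,-0.45,0.5,0,0.08,-0.45,0.5,0,0.08,-0.45,0.5,0,0.08,-0.45,0.5,0,0.08,-0.46,0.49,0,0,0,0,0,0,0,0,0,0,0,0,0])

```text
t: 19.0
tcp_pos: [514.5, -153.5, 221.6]
orientation: [-3.142, 0.003, 3.022]
force: [0.8, -0.8, -1.0]
opening: 0.501
finger_force: 71.7
```

```bash
python3 tilt.py w11; python3 - <<'E'
from h import *
F=np.array([521.7,-154.6,222.3])
c,p,d=snap('scene'); W=cloud(c,d).reshape(-1,3); m=np.all(np.abs(W-F)<[35,35,40],1); P=W[m]; print('scene near focus',m.sum(),P.mean(0).round(1),np.percentile(P,[3,97],0).round(1).tolist())
m=np.all((W>[540,150,190])&(W<[660,290,250]),1); print('bar',m.sum(),W[m].mean(0).round(1))
for n in ('scene','side'):
    c,p,d=snap(n); cv2.imwrite(f'pics/f_{n}.png',p); print(n,proj(c,F))
a=cv2.imread('pics/f_scene.png')[100:260,120:320];b=cv2.imread('pics/f_side.png')[90:250,200:400]
cv2.imwrite('pics/fin.png',np.hstack([cv2.resize(x,(400,500),interpolation=cv2.INTER_CUBIC) for x in (a,b)]))
E
```

```text
{'t': 19.0, 'q': [0.012, 0.241, -0.226, 0.001, -1.1, -1.703], 'tcp_pos': [514.511, -153.547, 221.55], 'orientation': [-3.142, 0.003, 3.022], 'force': [0.785, -0.818, -1.032], 'opening': 0.501, 'finger_force': 71.737}
3143 [[-10.4, -18.2, -29.8], [-1.1, -0.1, -26.3], [3.9, 18.2, 12.1]]
-32.5 32 [-3.6 -2.6 -0.6] -19.0 19.0
-27.5 1765 [-9.  -0.2  3.7] -19.0 19.0
-22.5 312 [-11.5   2.7   3.8] -19.0 19.0
-17.5 175 [0.2 1.1 2.1] -19.0 19.0
-12.5 174 [-1.5 -0.5  0.3] -19.0 18.0
-7.5 164 [-3.1 -2.2 -1.3] -19.0 19.0
-2.5 153 [-4.8 -3.9 -3. ] -19.0 19.0
2.5 138 [-6.3 -5.4 -4.6] -19.0 19.0
7.5 125 [-7.9 -7.  -6.2] -19.0 19.0
12.5 101 [-9.5 -8.6 -7.7] -19.0 19.0
scene near focus 340 [ 527.1 -153.3  236.9] [[515.4, -185.1, 211.8], [536.4, -122.3, 260.6]]
bar 236 [606.1 215.8 213. ]
scene (np.float64(195.39729982305872), np.float64(161.49722091036233))
side (np.float64(273.63657381723965), np.float64(161.499695121513))
```

View pics/fin.png

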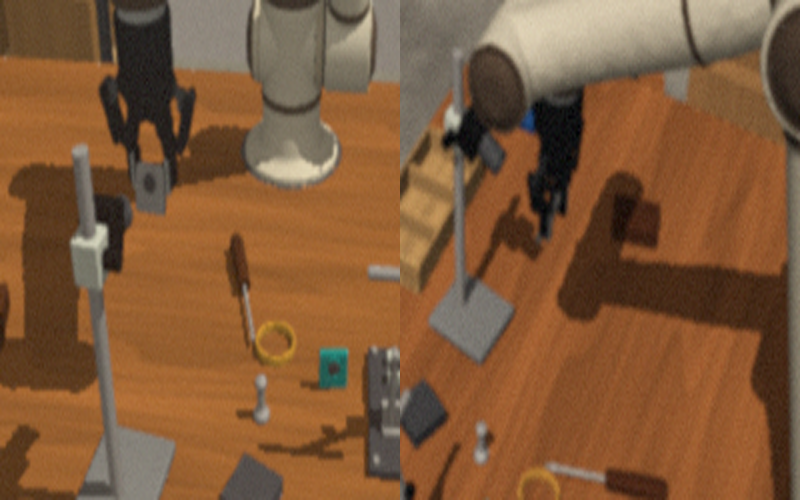

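The scene half shows the plate at (152,190), setting side out, on the projected focus at (151,192). The clamp is still open, with its bar at x 606, z 213. I trim 4 mm down and let it settle.

Call:
arm_command(targets=[0,0,0.08,0,0,0,0,0,0,0,0,0,0,0,0,0,0,0,0,0,0,0,0,0])

```text
t: 19.8
tcp_pos: [513.6, -154.4, 215.8]
orientation: [-3.142, 0.0, 3.02]
force: [-0.8, -0.6, -1.5]
opening: 0.499
finger_force: 71.7
```

```bash
python3 - <<'E'
from h import *
state(); print(ctrl.hand_in())
E
```

```text
{'t': 19.8, 'q': [0.011, 0.247, -0.234, 0.0, -1.09, -1.703], 'tcp_pos': [513.613, -154.366, 215.845], 'orientation': [-3.142, 0.0, 3.02], 'force': [-0.785, -0.551, -1.47], 'opening': 0.499, 'finger_force': 71.736}
the job is handed in; nothing more can be done
None
```

I handed the job in at t = 19.8 s with no verdict returned: the clamp was pressed down on the plate and swung back open, and by my measurements the plate is gripped within a few mm of the focus point, tilted about 0.31 rad (0.35 is exact), setting towards the lens.

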